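Show a honed chisel's edge to the bench microscope

TASK

The chisel in the honing jig is ready for its edge check: swing the black handle of the jig's toggle clamp fully up, then take the chisel out by its wooden handle. Hold it in the air in front of the bench microscope so that it points straight into the lens along the line of sight, with the middle of the cutting edge 60 mm in front of the lens and the same side up as it lay in the jig (not rolled about its length). Finish while holding it there, still; do not touch the microscope and leave the other tools where they lie.

Things in the scene. Friction and masses are not known exactly. Their poses are not given: they have to be found in the camera images.
- jig: Honing jig, fixed: plywood board, 170 x 140 mm, with two wooden rests and a steel toggle clamp on its -y side (at x 45 mm). Origin on the underside, below the chisel's middle; x runs along the chisel towards its edge, y to the left of that, z up. Board top 16 mm above the origin. Between the rests (x -75 to 29 mm) the chisel's handle lies free, 19 mm above the board, nothing beside it.
- rear_rest (a point): Top middle of the rear rest: a wooden notch for the chisel's handle, jig x -95 to -75 mm, 56 mm wide, its cheeks' top 54 mm above the jig's origin (this point).
- front_rest (a point): Top middle of the front rest: a shallow slot for the blade, jig x 29 to 61 mm, 44 mm wide, cheeks' top 48 mm above the jig's origin. While the clamp is locked its arm with a rubber pad lies over the blade here and keeps it from being lifted. Swung fully up, arm and handle stand upright beside it, at jig y -45 to -95 mm, up to 170 mm above the origin.
- clamp_handle (a joint): Swing of the toggle clamp's handle: 0 lying level (locked, chisel held), 1.4 rad fully up (open). It takes about 4 N at the grip and stays where it is left. Lifting the handle also raises the arm off the blade.
- clamp_hinge (a point): Hinge of the clamp's handle, on the jig, 62 mm above the jig's origin. The axis is level, along the jig's x axis; with the clamp locked the handle points from here along the jig's -y axis, and swings up from there.
- handle_grip (a point): Point to take the clamp's handle, on the black grip (14 mm wide along the jig's x axis, 14 mm high, 66 mm long), 78 mm from the hinge and 26 mm short of the handle's free end.
- chisel: Flat carving chisel with a dark wooden handle, 200 mm long, about 115 g. Origin at the middle of its length, on the lowest line of its handle; -y axis along the blade to the cutting edge, z up as it lies in the jig. Round handle, up to 25 mm thick, y -5 to +100 mm, axis at z 11.5 mm; blade 12 mm wide, 6 mm thick, y -16 to -100 mm. Balances just behind its middle; take it at about y +35 mm.
- chisel_edge (a point): Middle of the chisel's cutting edge, at y -100 mm, z 10 mm of the chisel. Axes as the chisel.
- chisel_butt (a point): Rear end of the chisel's handle, at y +100 mm of the chisel. Axes as the chisel.
- scope: Bench microscope's stand, fixed. Origin on the table, below where the lens is when the head is level; the microscope looks towards the -x side; z up. Dark base plate 120 x 100 mm, its middle at x +70 mm; steel post 16 mm thick and 364 mm high at x +114 mm, with a fork that carries the black microscope head (tilt axis at x +80 mm, 310 mm up).
- lens (a point): Centre of the lens, front of the microscope head (a black barrel 35 mm thick, 94 mm long). The head looks down by 0.15 to 0.42 rad (9 to 24 degrees), different in each start, and stays as found. These axes are the head's: the microscope looks along -x (out of the lens, down towards the robot), y is level, z is up in the microscope's picture.
- focus (a point): Where the middle of the cutting edge belongs: on the line of sight, 60 mm in front of the lens. Axes as the lens: when rightly held, the chisel's -y axis (butt to edge) lies along this +x axis, towards the lens, and the chisel's z axis along this z axis.
- whetstone: Whetstone, 60 x 180 x 32 mm, lying on the table left of the jig; leave alone.
- gouge_wide: Gouge with a wooden handle, 215 mm long, 25 mm thick, lying on the right-hand table; leave alone.
- gouge_fine: Narrow gouge with a wooden handle, 190 mm long, 23 mm thick, lying between jig and microscope; leave alone.

How it is judged:
By the outcome, as a careful person would: the job done as asked, in the order asked, and still so for the second after the job is handed in, while the arm keeps its last pose, push and grip.
It also fails if it takes over 48 s, if anything falls off the work surface, if the arm or the gripper's body presses on something with over 40 N, if the wrist force passes 120 N, or if a joint passes its speed limit or range.

ROBOT

A 6-joint arm with a two-finger parallel gripper is mounted at the origin on a cart in front of the work surface, level with it; the furniture and walls round the work are solid. World frame = base frame: x ahead of the robot, y to its left, z up, the work surface at z = 0. Lengths are in m, angles in rad, forces in N, time in s.
With the tool pointing down it reaches from about 0.275 to 1 m from the base axis. Payload 8.4 kg.
Tool frame: the origin (TCP) lies on the centre line of the jaws, within the pads' length; the fingertips stand 17 mm ahead of it and the grasp point (between the pads) lies 2 mm behind it (manip.tip_reach is the distance from the TCP to the fingertips, in m); z points along the fingers, y is the line along which they close (so a half turn about z gives the same grasp; the last joint's range is limited). The gripper opens to 85 mm and grips with 20 to 120 N. Pads are 22 mm wide; open, the fingers measure 114 mm over their backs; the gripper's body (76 mm by 85 mm) begins 54 mm behind the grasp point. The pads swing forward as they close: fully open they stand 13 mm farther back than shut.
Start: joints at [1.262, 0.353, 1.633, -0, 1.155, -0.002], TCP at [0.189, 0.596, 0.248] pointing down, gripper open.
Joint ranges: [-2.63, 2.63], [-0.92, 2.1], [0.06, 2.66], [-1.3, 4.44], [0, 2.69], [-3.02, 3.02]. Speed limits (rad/s): [2.22, 2.22, 2.79, 3.14, 3.14, 3.14].

INTERFACE

Orientations are given as a unit quaternion [x, y, z, w].
In Python, from bench import read_state, cams, close_job, models, manip gives the robot as it stands. The module is installed in compiled form; this text tells all that it offers.
- The arm moves only by the tool send_rows, never from a script. Its arguments are lists of equal length, an entry for each row: "rot": the turn, a rotation vector about the world's x, y, z in degrees, a list of three; "dp": the shift along the world's x, y, z in mm, a list of three; "jaw": the opening, from 0 (shut) to 1 (fully open). In form: {"rot": [[rx, ry, rz], ...], "dp": [[tx, ty, tz], ...], "jaw": [jaw, ...]}. A call has exactly 5 rows; each row shifts and turns the commanded pose from where the row before left it; what a row does not reach is not made up. A row lasts 1/8 s, in which the tool goes at most 62.5 mm and 10.7 degrees, less where a joint would pass 70% of its speed; a pose out of reach is approached as far as the arm can. A call is refused whole if a number of a shift passes 62.5 or a number of a turn 10.7, either way. A call with a gripper value outside its range is refused whole. The fingers move at their own pace and stop on an object; "squeeze" is the grip in N (left out, the last holds). Time passes only in rows, so rows that do not move let the fingers close, or fill a call up. It gives the time, the measured TCP pose, the force and the opening at its end, in the units of the state.
- read_state(): the state, without advancing time (a new reading comes with each control period).
- cams.capture(name): name is "scene" or "side" or "wrist"; returns a dict with "image" (384x512x3 uint8, blue, green, red), "fov_y" (degrees; the focal length in pixels is half the picture's height over the tangent of half this angle, whatever the lens; pixels are square), "cx", "cy" (the principal point, pixels), "pose" (4x4, takes a point from camera to world coordinates). Camera axes: x right, y up, looking along -z (the intrinsics and any distortion apply to the point x, -y, -z); pixel columns grow to the right and rows downward; lengths in m; the calibration is good to about 2 mm. A picture is of the moment at which its call begins. There is no depth.
- close_job(): hands the job in, once; it reports no verdict.
Trained networks look in the newest picture that a camera, given by its name, has taken for a name from the list of things; names that differ only in an ending like _2 or _b are one class to them, and where a whole thing is asked for, a point or a joint stands for the part that bears it (a point fixed in the world has none). Each returns a list of dicts, best first, with "score" (0 to 1); they miss things now and then, are a little off and sometimes report something else, mostly with a low value. They report only what shows in the picture. A call takes as long as a camera call.
- models.cut_out(camera, thing): "mask" (384x512 bool, what is visible of it) and "rect" ([left, top, right, bottom] in pixels, round what is visible of it).
The state is a dict: "time": time; "joints": joint angles; "qvel": joint speeds; "effort": joint torques, N m; "tool_pos": TCP position; "orientation": TCP orientation; "contact_force": force on the tool from outside, world axes, zero at the start; "ft_torque": the same for the moment, N m; "grip_width": finger opening in m.
Only numpy, scipy, OpenCV 4.12 (cv2) and the standard library are available. Lean on these libraries where they do the work, as an engineer would, in place of code of your own. Each camera call takes 0.05 s, during which the arm holds its last target. There are 200 camera calls.

## Working session

There is one attempt and no reset: what is moved stays moved. The work goes in short steps, Python scripts to look and compute and a tool call to move; the robot and the scene stay as the last step left them, time stands still between calls to the robot, and variables do not carry over. Pictures are saved under pics/ and viewed, on a budget of 10 in all, crops included, one or two more only if the job needs it, and the job is handed in when it is done.

Besides the shell and the picture viewer there is one more tool, called after "Emit:" as name(argument=value, ...) on one line, values as JSON. send_rows: Moves the arm, as the interface text tells. Its arguments: {"type":"object","properties":{"rot":{"type":"array","items":{"type":"array","items":{"type":"number"}}},"dp":{"type":"array","items":{"type":"array","items":{"type":"number"}}},"jaw":{"type":"array","items":{"type":"number"}},"squeeze":{"type":"number"}},"required":["rot","dp","jaw"]}

```bash
mkdir -p pics; cat > h.py <<'E'
import numpy as np, cv2
from bench import read_state, cams, models, manip
from scipy.spatial.transform import Rotation as R
def cap(n):
    c=cams.capture(n); c['f']=192/np.tan(np.radians(c['fov_y']/2)); return c
def proj(c,P):
    P=np.atleast_2d(P); T=np.linalg.inv(c['pose']); q=P@T[:3,:3].T+T[:3,3]
    return np.c_[c['cx']+c['f']*q[:,0]/-q[:,2], c['cy']+c['f']*q[:,1]/q[:,2]]
def ray(c,uv):
    d=np.array([(uv[0]-c['cx'])/c['f'],-(uv[1]-c['cy'])/c['f'],-1]); d=c['pose'][:3,:3]@d
    return c['pose'][:3,3],d/np.linalg.norm(d)
def onz(c,uv,z):
    o,d=ray(c,uv); return o+d*(z-o[2])/d[2]
E
python3 - <<'E'
from h import *
for n in ['scene','side','wrist']:
    c=cap(n); print({k:(np.round(v,3).tolist() if k=='pose' else v) for k,v in c.items() if k!='image'})
    cv2.imwrite(f'pics/{n}0.png',c['image'])
    for t in ['jig','clamp_handle','chisel','scope','lens','gouge_fine','gouge_wide','whetstone']:
        for r in models.cut_out(n,t)[:2]:
            ys,xs=np.nonzero(r['mask']); print(n,t,round(r['score'],2),np.round(r['rect']),xs.mean().round(1),ys.mean().round(1))
print(read_state())
E
cd pics; python3 -c "
import cv2,numpy as np
a=[cv2.imread(f'{n}0.png') for n in ['scene','side']]
for n in ['scene','side']: cv2.imwrite(n+'0b.png',cv2.resize(cv2.imread(n+'0.png'),(800,600),interpolation=cv2.INTER_CUBIC))"
```

```text
{'fov_y': 48.7481319564733, 'cx': 251.45926787542467, 'cy': 185.45315688567302, 'pose': [[0.896, 0.246, -0.37, 0.062], [-0.444, 0.512, -0.736, -1.041], [0.008, 0.823, 0.568, 0.907], [0.0, 0.0, 0.0, 1.0]], 'f': np.float64(423.77140670543184)}
scene jig 0.94 [202. 188. 276. 234.] 235.7 211.2
scene clamp_handle 0.5 [252. 199. 274. 213.] 264.0 205.7
scene clamp_handle 0.39 [342. 167. 378. 196.] 358.6 181.7
scene chisel 0.76 [206. 189. 250. 214.] 221.7 201.6
scene scope 0.64 [329. 161. 402. 276.] 362.4 225.8
scene scope 0.58 [204. 189. 250. 213.] 220.8 201.9
scene lens 0.9 [341. 170. 375. 193.] 357.2 182.4
scene lens 0.21 [205. 188. 253. 213.] 224.1 200.5
scene gouge_wide 0.83 [296. 287. 351. 347.] 318.0 311.6
scene whetstone 0.96 [141. 169. 192. 190.] 165.9 181.6
{'fov_y': 54.45210792376165, 'cx': 260.6291249493147, 'cy': 192.89511011746913, 'pose': [[0.886, 0.268, -0.379, 0.009], [-0.464, 0.524, -0.714, -1.06], [0.007, 0.808, 0.589, 0.981], [0.0, 0.0, 0.0, 1.0]], 'f': np.float64(373.1741014884956)}
side jig 0.69 [219. 192. 284. 232.] 249.9 214.3
side clamp_handle 0.65 [267. 204. 281. 21
[... 661 characters left out ...]
 379.] 97.2 351.8
{'time': 1.35, 'joints': array([ 1.26158584e+00,  3.52971767e-01,  1.63341469e+00, -4.37093245e-05,
        1.15520615e+00, -2.41940248e-03]), 'qvel': array([ 0.00060457,  0.00076911,  0.00017524, -0.00049934,  0.00059028,
        0.00092178]), 'effort': array([ 1.27961615e-03, -6.05168796e+01, -3.42438841e+01,  1.45942263e-04,
        1.04933810e-03,  6.39734299e-05]), 'tool_pos': array([0.1887726 , 0.59580314, 0.24829232]), 'orientation': array([ 1.52785960e-01,  9.88259303e-01, -3.08121965e-06,  1.97555251e-05]), 'contact_force': array([-0.38469994,  0.10326645, -0.36566442]), 'ft_torque': array([ 0.00629544, -0.00081719,  0.04455454]), 'grip_width': 0.08521528979387939}
```

View pics/scene0b.png

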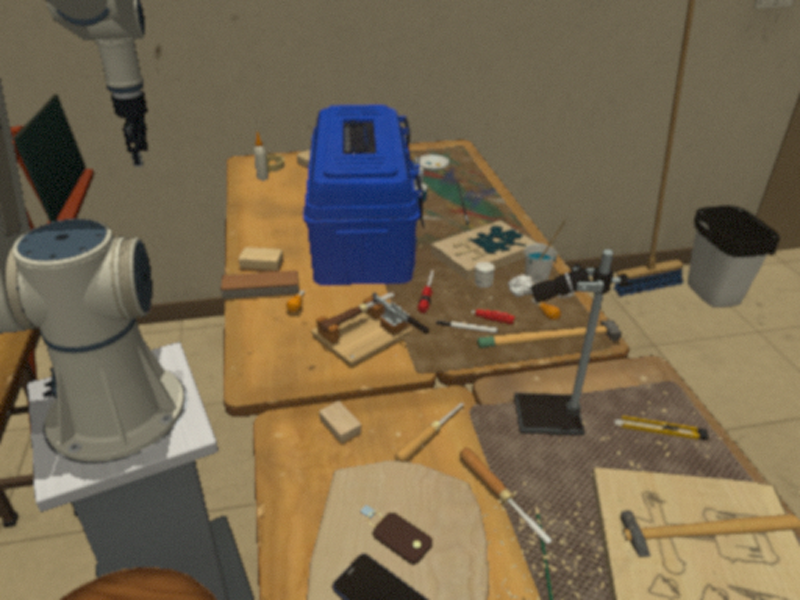

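View pics/side0b.png

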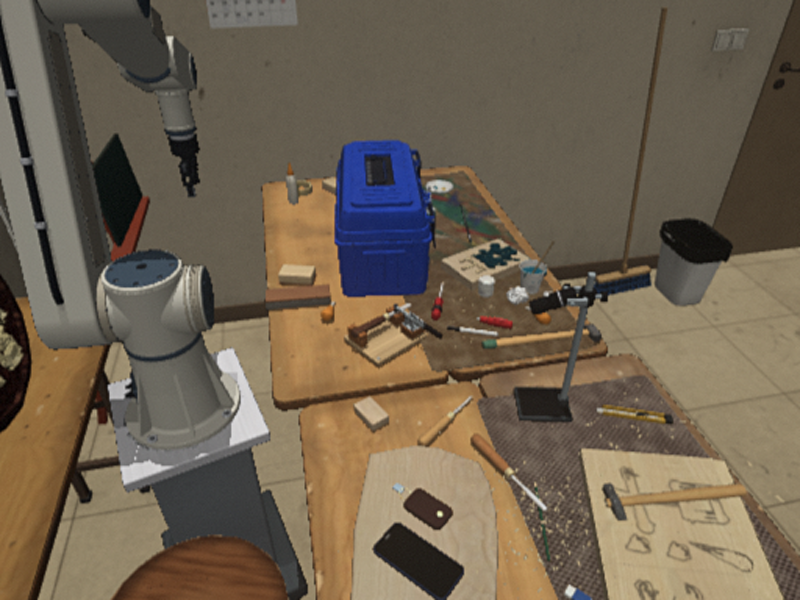

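The images show the jig near (370,330)/800 px in scene, with the chisel's butt on the left and the clamp with its black handle on the right. The scope is at (560,330) with its head tilted. I'll locate them roughly.

```bash
python3 - <<'E'
from h import *
s=lambda x,y:(x*.64,y*.64)
c=cap('scene')
for nm,u,z in [('butt',s(322,325),.04),('edge',s(392,297),.035),('board near',s(350,362),.016),('board left',s(313,338),.016),('board right',s(412,338),.016),('handle end',s(427,331),.062),('handle start',s(400,312),.062),('base L',s(515,397),.01),('base BL',s(522,432),.01),('base BR',s(583,432),.01),('base TR',s(577,396),.01),('toolbox corner',s(315,280),0),('toolbox r',s(412,280),0)]:
    print(nm,onz(c,u,z).round(3))
d=cap('side')
# lens triangulation
def tri(p,q):
    o1,d1=ray(c,p);o2,d2=ray(d,q)
    A=np.c_[d1,-d2];t=np.linalg.lstsq(A,o2-o1,rcond=None)[0]
    return (o1+d1*t[0]+o2+d2*t[1])/2
print(tri(s(535,289),s(532,303)),tri(s(607,252),s(590,277)))
E
```

```text
butt [0.431 0.029 0.04 ]
edge [0.615 0.063 0.035]
board near [ 0.448 -0.082  0.016]
board left [0.408 0.024 0.016]
board right [ 0.599 -0.068  0.016]
handle end [ 0.61  -0.111  0.062]
handle start [ 0.589 -0.028  0.062]
base L [ 0.697 -0.309  0.01 ]
base BL [ 0.656 -0.391  0.01 ]
base BR [ 0.756 -0.439  0.01 ]
base TR [ 0.807 -0.36   0.01 ]
toolbox corner [0.499 0.255 0.   ]
toolbox r [0.714 0.151 0.   ]
[ 0.68481226 -0.33127144  0.28067678] [ 0.65849114 -0.48883258  0.44613924]
```

Emit:
send_rows(rot=[[0, 0, -6.4], [0, 0, -6.4], [0, 0, -6.4], [0, 0, -6.4], [0, 0, -6.4]], dp=[[16, -50, 8], [16, -50, 8], [16, -50, 8], [16, -50, 8], [16, -50, 8]], jaw=[1, 1, 1, 1, 1])

```text
time: 2.08
tool_pos: [0.269, 0.3443, 0.2887]
orientation: [0.421, 0.907, 0.0, 0.0]
contact_force: [2.0, -0.7, -0.5]
grip_width: 0.0854
```

Emit:
send_rows(rot=[[0, 0, -6.4], [0, 0, -6.4], [0, 0, -6.4], [0, 0, -6.4], [0, 0, -6.4]], dp=[[16, -50, 8], [16, -50, 8], [16, -50, 8], [16, -50, 8], [16, -50, 8]], jaw=[1, 1, 1, 1, 1])

```text
time: 2.7
tool_pos: [0.349, 0.0942, 0.3289]
orientation: [0.655, 0.756, 0.001, 0.0]
contact_force: [1.1, 0.3, -0.9]
grip_width: 0.0849
```

Emit:
send_rows(rot=[[0, 0, 0], [0, 0, 0], [0, 0, 0], [0, 0, 0], [0, 0, 0]], dp=[[30, -20, 0], [30, -20, 0], [30, -20, 0], [30, -20, 0], [0, 0, 0]], jaw=[1, 1, 1, 1, 1])

```text
time: 3.32
tool_pos: [0.4701, 0.0147, 0.3281]
orientation: [0.654, 0.757, -0.0, 0.0]
contact_force: [-0.9, 0.9, -0.1]
grip_width: 0.0851
```

```bash
python3 - <<'E'
from h import *
c=cap('wrist'); cv2.imwrite('pics/w1.png',cv2.resize(c['image'],(800,600),interpolation=cv2.INTER_CUBIC))
import pickle; pickle.dump(c,open('w1.pkl','wb'))
s=read_state(); print(s['tool_pos'],s['orientation'],c['pose'].round(3))
for t in ['jig','clamp_handle','chisel']:
    for r in models.cut_out('wrist',t)[:2]: print(t,r['score'],r['rect']/0.64 if hasattr(r['rect'],'shape') else np.array(r['rect'])/.64)
E
```

```text
[0.46891923 0.01539978 0.32799744] [ 6.53826386e-01  7.56644488e-01 -2.34357589e-04 -3.48249760e-04] [[ 0.99  -0.138 -0.039  0.461]
 [ 0.144  0.954  0.263  0.081]
 [ 0.001 -0.266  0.964  0.454]
 [ 0.     0.     0.     1.   ]]
jig 0.83 [348.90625 188.75    526.09375 403.75   ]
clamp_handle 0.73 [498.75   304.0625 517.5    402.5   ]
clamp_handle 0.36 [332.8125    4.53125 417.96875  32.8125 ]
chisel 0.91 [353.59375 223.75    555.      265.46875]
```

View pics/w1.png

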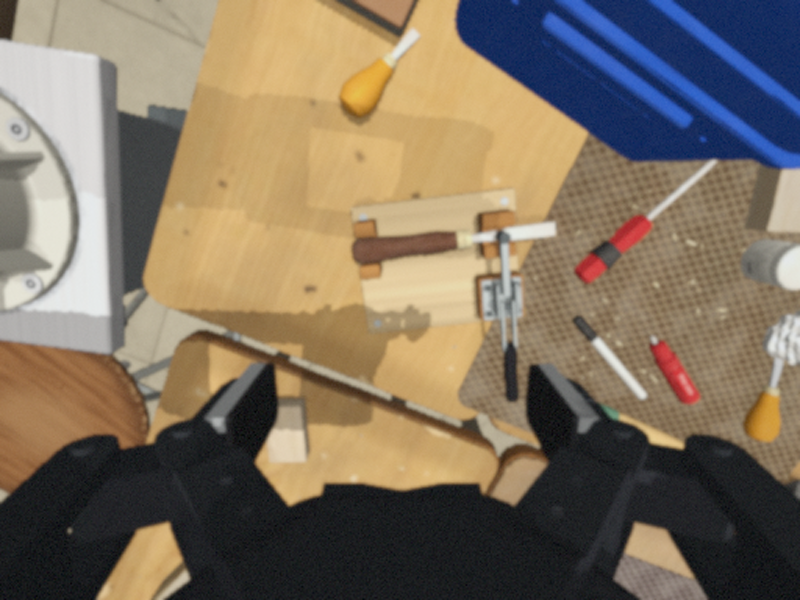

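The jig is clear here: butt (356,252), edge (555,230), board corners (353,207), (514,190), (373,331), black grip from (511,345) to (513,400).

```bash
python3 - <<'E'
from h import *
import pickle; c=pickle.load(open('w1.pkl','rb'))
for nm,u,z in [('butt',(356,251),.046),('edge',(555,230),.045),('TL',(353,208),.016),('TR',(514,190),.016),('BL',(373,331),.016),('end',(513,400),.062),('gripstart',(511,345),.062),('frontrest R',(516,213),.048),('rear L',(356,222),.054),('rearbot',(381,277),.054),('armpad',(503,237),.06),('brackettop',(501,281),.07)]:
    p=onz(c,(u[0]*.64,u[1]*.64),z); print(nm,p.round(4))
s=read_state();print(s['joints'])
# jig hypotheses
def J(p,yaw,q): return np.array([p[0],p[1],0])+R.from_euler('z',yaw).apply(q)
B=onz(c,(356*.64,251*.64),.046);E=onz(c,(555*.64,230*.64),.045)
yaw=np.arctan2(*(E-B)[1::-1]); o=(B+E)/2
print('yaw',np.degrees(yaw),'len',np.linalg.norm(E-B),o)
for q in [(85,70,16),(-85,70,16),(-85,-70,16),(85,-70,16),(-95,0,54),(45,0,48)]:
    print(q,(proj(c,J(o,yaw,np.array(q)/1e3))/.64).round(0))
E
```

```text
butt [0.4259 0.0115 0.046 ]
edge [0.6157 0.0597 0.045 ]
TL [0.4151 0.0502 0.016 ]
TR [0.5756 0.0916 0.016 ]
BL [ 0.4525 -0.0801  0.016 ]
end [ 0.6082 -0.1183  0.062 ]
gripstart [ 0.593  -0.0582  0.062 ]
frontrest R [0.5736 0.0702 0.048 ]
rear L [0.4234 0.0403 0.054 ]
rearbot [ 0.4539 -0.0092  0.054 ]
armpad [0.5629 0.047  0.06  ]
brackettop [0.5671 0.0069 0.07  ]
[ 3.14267365e-02  2.83868061e-02  1.85556398e+00  2.01927153e-04
  1.25805729e+00 -1.16043984e-01]
yaw 14.245620511205402 len 0.1958135070383837 [0.52077971 0.03557021 0.0455    ]
(85, 70, 16) [[531. 158.]]
(-85, 70, 16) [[363. 177.]]
(-85, -70, 16) [[379. 309.]]
(85, -70, 16) [[534. 293.]]
(-95, 0, 54) [[358. 252.]]
(45, 0, 48) [[501. 236.]]
```

Emit:
send_rows(rot=[[0, 0, 1.2], [0, 0, 1.2], [0, 0, 1.2], [0, 0, 1.2], [0, 0, 1.2]], dp=[[33, -27, -40], [33, -27, -40], [33, -27, -40], [33, -27, -40], [0, 0, -20]], jaw=[1, 1, 1, 1, 1])

```text
time: 4.15
tool_pos: [0.6013, -0.0929, 0.1461]
orientation: [0.613, 0.79, -0.0, -0.0]
contact_force: [-0.2, -0.7, 1.2]
grip_width: 0.0854
```

```bash
python3 - <<'E'
from h import *
c=cap('wrist'); cv2.imwrite('pics/w2.png',cv2.resize(c['image'],(800,600),interpolation=cv2.INTER_CUBIC))
import pickle; pickle.dump(c,open('w2.pkl','wb'))
s=read_state(); print(s['tool_pos'],s['orientation'])
for t in ['clamp_handle']:
    for r in models.cut_out('wrist',t)[:2]:
        print(t,r['score'],np.array(r['rect'])/.64)
        ys,xs=np.nonzero(r['mask']); 
        for y in np.linspace(ys.min()+2,ys.max()-2,5).astype(int): print(y/.64, xs[ys==y].mean()/.64, onz(c,(xs[ys==y].mean(),y),.064).round(4))
print(proj(c,[s['tool_pos']])/.64)
yaw=np.radians(14.4);D=[];p=None
for th in np.linspace(0,1.42,11):
    q=R.from_euler('z',yaw).apply([0,-78*np.cos(th),78*np.sin(th)])
    if p is not None: print((q-p).round(1).tolist())
    p=q
E
```

```text
[ 0.59912323 -0.09194667  0.14411298] [ 0.61220956  0.79069155 -0.00119232 -0.0022137 ]
clamp_handle 0.68 [377.34375 149.53125 415.625   360.9375 ]
150.0 396.875 [ 0.5789 -0.0138  0.064 ]
201.5625 396.875 [ 0.5848 -0.0368  0.064 ]
254.6875 397.65625 [ 0.5915 -0.062   0.064 ]
306.25 397.65625 [ 0.5982 -0.0882  0.064 ]
359.375 398.4375 [ 0.606  -0.1171  0.064 ]
[[395.53180849 384.18338797]]
[-0.2, 0.8, 11.0]
[-0.6, 2.3, 10.8]
[-1.0, 3.7, 10.4]
[-1.3, 5.1, 9.7]
[-1.6, 6.4, 8.9]
[-1.9, 7.5, 7.9]
[-2.2, 8.5, 6.7]
[-2.4, 9.4, 5.4]
[-2.6, 10.0, 3.9]
[-2.7, 10.5, 2.4]
```

View pics/w2.png

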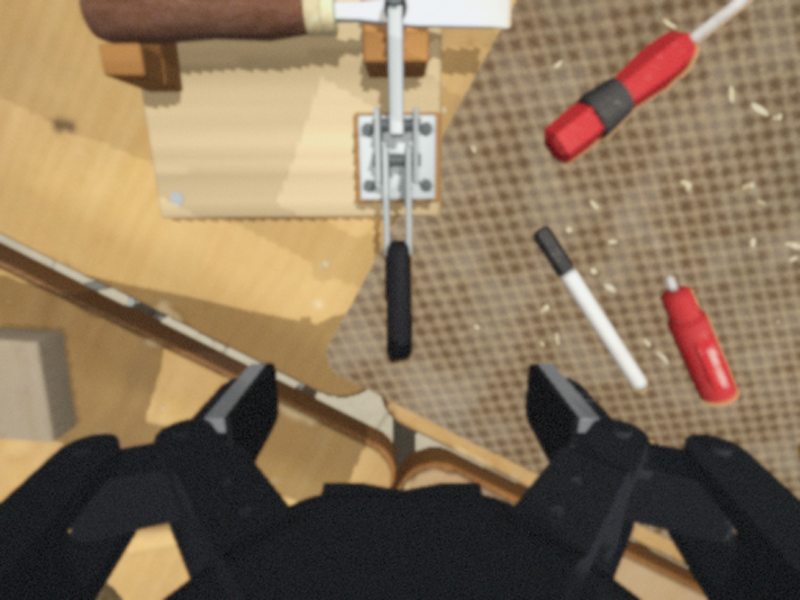

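The black grip spans (398,242) to (398,359) and lines up with the jaw middle, so I descend and grip.

Emit:
send_rows(rot=[[0, 0, 0], [0, 0, 0], [0, 0, 0], [0, 0, 0], [0, 0, 0]], dp=[[0, 0, -22], [0, 0, -22], [0, 0, -22], [0, 0, -18], [0, 0, 0]], jaw=[1, 1, 1, 0.5, 0.1], squeeze=30)

```text
time: 4.88
tool_pos: [0.6001, -0.0916, 0.0639]
orientation: [0.613, 0.79, -0.0, -0.001]
contact_force: [-0.2, 0.2, 0.2]
grip_width: 0.0516
```

Emit:
send_rows(rot=[[0, 0, 0], [0, 0, 0], [0, 0, 0], [0, 0, 0], [0, 0, 0]], dp=[[0, 0, 0], [0, 0, 0], [0, 0, 0], [0, 0, 0], [0, 0, 0]], jaw=[0, 0, 0, 0, 0])

```text
time: 5.5
tool_pos: [0.5999, -0.0926, 0.0653]
orientation: [0.613, 0.79, -0.001, -0.0]
contact_force: [-5.6, -1.9, 7.8]
grip_width: 0.0132
```

Emit:
send_rows(rot=[[1.9, 0.5, 0], [1.9, 0.5, 0], [1.9, 0.5, 0], [1.9, 0.5, 0], [1.9, 0.5, 0]], dp=[[-0.2, 0.8, 11], [-0.6, 2.3, 10.8], [-1, 3.7, 10.4], [-1.3, 5.1, 9.7], [-1.6, 6.4, 8.9]], jaw=[0, 0, 0, 0, 0])

```text
time: 6.12
tool_pos: [0.5949, -0.0738, 0.115]
orientation: [0.61, 0.787, 0.052, -0.069]
contact_force: [-4.1, -2.9, -10.3]
grip_width: 0.0134
```

Emit:
send_rows(rot=[[1.9, 0.5, 0], [1.9, 0.5, 0], [1.9, 0.5, 0], [1.9, 0.5, 0], [1.9, 0.5, 0]], dp=[[-1.9, 7.5, 7.9], [-2.2, 8.5, 6.7], [-2.4, 9.4, 5.4], [-2.6, 10, 3.9], [-2.5, 9.5, 2]], jaw=[0, 0, 0, 0, 0])

```text
time: 6.75
tool_pos: [0.5836, -0.0302, 0.1418]
orientation: [0.603, 0.779, 0.103, -0.136]
contact_force: [-9.0, -10.6, -0.5]
grip_width: 0.0134
```

```bash
python3 - <<'E'
from h import *
c=cap('wrist'); cv2.imwrite('pics/w3.png',c['image'])
s=read_state(); print(s['tool_pos'],s['orientation'],s['contact_force'],s['grip_width'])
E
```

```text
[ 0.58343213 -0.02955994  0.14191924] [ 0.60337445  0.77882944  0.1036144  -0.13648458] [-9.07381889 -7.22519624  2.39761668] 0.013021725881708138
```

View pics/w3.png

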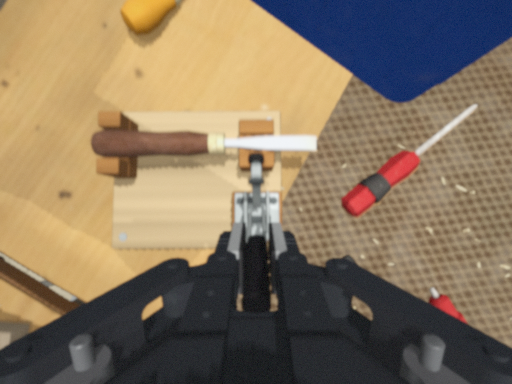

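The arm tip (256,165) has lifted off the blade. I'll nudge further to confirm the stop.

Emit:
send_rows(rot=[[0, 0, 0], [0, 0, 0], [0, 0, 0], [0, 0, 0], [0, 0, 0]], dp=[[-0.5, 2, 0], [-0.5, 2, 0], [-0.5, 2, 0], [0, 0, 0], [0, 0, 0]], jaw=[0, 0, 0, 0, 0])

```text
time: 7.42
tool_pos: [0.5822, -0.0246, 0.1426]
orientation: [0.603, 0.779, 0.103, -0.135]
contact_force: [-10.7, -11.8, 8.4]
grip_width: 0.013
```

Emit:
send_rows(rot=[[0, 0, 0], [0, 0, 0], [0, 0, 0], [0, 0, 0], [0, 0, 0]], dp=[[-0.7, 2.5, 0], [-0.7, 2.5, 0], [0, 0, 0], [0, 0, 0], [0, 0, 0]], jaw=[0, 0, 0, 0, 0])

```text
time: 8.05
tool_pos: [0.5809, -0.019, 0.1432]
orientation: [0.603, 0.779, 0.103, -0.136]
contact_force: [-12.2, -9.5, 13.9]
grip_width: 0.0126
```

Emit:
send_rows(rot=[[0, 0, 0], [0, 0, 0], [0, 0, 0], [0, 0, 0], [0, 0, 0]], dp=[[0, 0, 0], [0, 0, 0], [2, -8, 23], [3, -10, 28], [3, -12, 33]], jaw=[0.6, 1, 1, 1, 1])

```text
time: 8.68
tool_pos: [0.5899, -0.0478, 0.2259]
orientation: [0.604, 0.779, 0.104, -0.136]
contact_force: [0.0, -0.3, -0.7]
grip_width: 0.0852
```

Emit:
send_rows(rot=[[-3.8, -1, 0], [-3.8, -1, 0], [-3.8, -1, 0], [-3.8, -1, 0], [-3.8, -1, 0]], dp=[[0, -4, 30], [-10, 0, 25], [-20, 8, 15], [-20, 8, 10], [-20, 8, 0]], jaw=[1, 1, 1, 1, 1])

```text
time: 9.3
tool_pos: [0.5199, -0.0274, 0.3065]
orientation: [0.613, 0.79, 0.001, 0.002]
contact_force: [0.1, 0.9, 0.1]
grip_width: 0.0856
```

```bash
python3 - <<'E'
from h import *
import pickle
c=cap('wrist'); cv2.imwrite('pics/w4.png',cv2.resize(c['image'],(640,480))); pickle.dump(c,open('w4.pkl','wb'))
s=read_state(); print(s['tool_pos'],s['orientation'],s['contact_force'],s['joints'])
for t in ['chisel','clamp_handle','lens','scope']:
  for r in models.cut_out('wrist',t)[:2]:
    print(t,r['score'],np.array(r['rect'])/.8)
    if t=='chisel' and r['score']>.5:
        m=r['mask'].astype(np.uint8); ys,xs=np.nonzero(m)
        for x in np.linspace(xs.min(),xs.max(),9).astype(int): print(x,ys[xs==x].mean(),onz(c,(x,ys[xs==x].mean()),.0465).round(4),(xs==x).sum())
E
```

```text
[ 0.51710486 -0.02618587  0.30599223] [ 6.12594948e-01  7.90394901e-01 -6.90070845e-04  1.68938464e-03] [-1.76925618  1.36036237 -0.50343597] [-0.05156682  0.12965913  1.79382574 -0.00326566  1.21612392 -0.30255044]
chisel 0.6 [248.625 144.5   421.75  163.625]
194 120.5 [0.4202 0.0118 0.0465] 2
211 122.0 [0.4437 0.0157 0.0465] 19
229 122.0 [0.4681 0.0219 0.0465] 17
247 122.0 [0.4926 0.0282 0.0465] 15
265 121.5 [0.5169 0.0351 0.0465] 14
283 121.0 [0.5412 0.042  0.0465] 5
301 121.0 [0.5656 0.0483 0.0465] 7
319 121.0 [0.5901 0.0546 0.0465] 9
337 120.0 [0.6142 0.0621 0.0465] 5
clamp_handle 0.84 [367.625 216.125 395.875 270.375]
clamp_handle 0.52 [247.5   115.5   397.375 274.625]
```

View pics/w4.png

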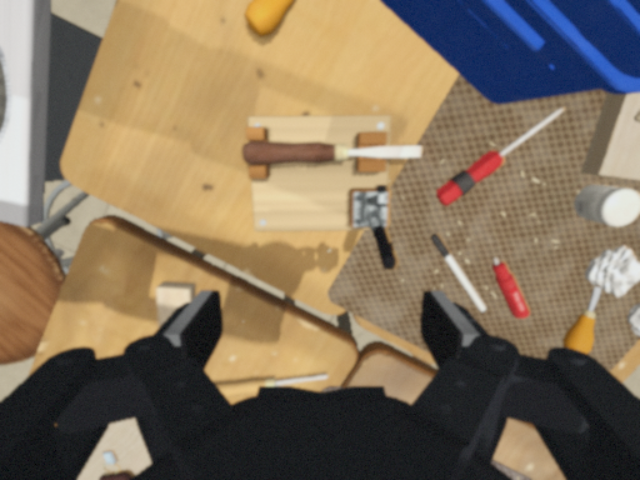

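Emit:
send_rows(rot=[[0, 0, 0], [0, 0, 0], [0, 0, 0], [0, 0, 0], [0, 0, 0]], dp=[[8, -40, 23], [8, -45, 23], [8, -45, 23], [8, -45, 25], [0, 0, 0]], jaw=[1, 1, 1, 1, 1])

```text
time: 10.18
tool_pos: [0.5531, -0.2068, 0.4002]
orientation: [0.614, 0.789, 0.001, 0.001]
contact_force: [-0.5, 0.3, -0.7]
grip_width: 0.0853
```

```bash
cat > snap.py <<'E'
import sys,pickle
from h import *
out={}
for n in sys.argv[2:]:
    c=cap(n); c['m']={}
    for t in ['lens','scope']:
        for r in models.cut_out(n,t)[:2]:
            print(n,t,round(r['score'],2),np.round(r['rect']).tolist(),r['mask'].sum()); c['m'].setdefault(t,[]).append(r)
    out[n]=c; cv2.imwrite(f'pics/{sys.argv[1]}_{n}.png',c['image'])
pickle.dump(out,open(sys.argv[1]+'.pkl','wb'))
s=read_state(); print(s['tool_pos'],s['orientation'],s['contact_force'])
E
python3 snap.py A wrist scene side
python3 - <<'E'
from h import *
import pickle
c=pickle.load(open('w4.pkl','rb'))
yaw=np.radians(14.4)
for th in [1.2,1.3,1.4,1.5]:
    q=np.array([.580,-.0164,.062])+R.from_euler('z',yaw).apply([0,-.104*np.cos(th),.104*np.sin(th)])
    print(th,proj(c,q)/.8)
E
```

```text
wrist lens 0.59 [398.0, 366.0, 414.0, 381.0] 196
wrist scope 0.57 [281.0, 215.0, 417.0, 384.0] 2654
wrist scope 0.42 [296.0, 40.0, 321.0, 54.0] 242
scene lens 0.72 [338.0, 170.0, 378.0, 193.0] 466
scene scope 0.83 [326.0, 160.0, 401.0, 281.0] 2425
side lens 0.73 [302.0, 280.0, 349.0, 327.0] 288
side lens 0.51 [339.0, 181.0, 369.0, 202.0] 363
side scope 0.58 [329.0, 172.0, 391.0, 273.0] 1765
[ 0.55154168 -0.20219634  0.39875511] [ 6.12319316e-01  7.90610528e-01  1.16420822e-05 -2.17951794e-04] [-0.14140725 -0.73023967  0.25217094]
1.2 [[389.61859636 275.04627718]]
1.3 [[391.01655541 265.76778111]]
1.4 [[392.24096946 255.42003685]]
1.5 [[393.25804182 244.15464511]]
```

Emit:
send_rows(rot=[[-6, 0, 0], [-6, 0, 0], [-6, 0, 0], [-6, 0, 0], [-6, 0, 0]], dp=[[2, 17, -17], [2, 17, -17], [2, 18, -18], [2, 18, -18], [0, 0, 0]], jaw=[1, 1, 1, 1, 1])

```text
time: 11.25
tool_pos: [0.5591, -0.1313, 0.3278]
orientation: [0.591, 0.764, -0.206, 0.159]
contact_force: [-0.6, -0.1, -0.9]
grip_width: 0.0849
```

```bash
python3 snap.py B wrist
python3 -c "
import cv2,numpy as np
a=cv2.imread('pics/A_wrist.png');b=cv2.imread('pics/B_wrist.png')
cv2.imwrite('pics/AB.png',cv2.resize(np.vstack([a[:, :],b]),(512,600)) if 0 else np.hstack([cv2.resize(a,(400,300)),cv2.resize(b,(400,300))]))"
```

```text
wrist scope 0.8 [293.0, 166.0, 365.0, 299.0] 2439
[ 0.55954741 -0.13145015  0.32836021] [ 0.59069255  0.76448904 -0.20422069  0.157901  ] [0.14758083 1.0193816  0.55546927]
```

View pics/AB.png

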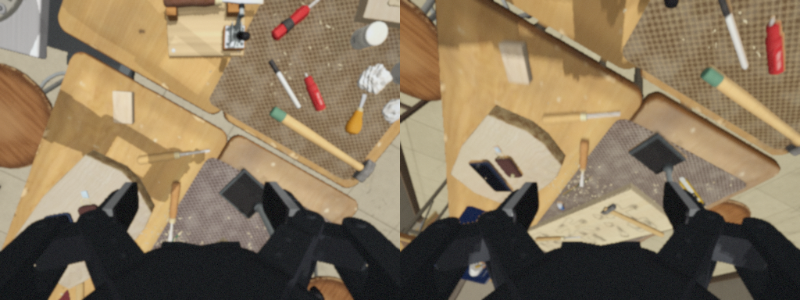

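Emit:
send_rows(rot=[[6, 0, 0], [6, 0, 0], [6, 0, 0], [6, 0, 0], [6, 0, 0]], dp=[[0, -20, 30], [0, -25, 30], [0, -30, 30], [0, -35, 25], [0, -35, 17]], jaw=[1, 1, 1, 1, 1])

```text
time: 12.02
tool_pos: [0.5597, -0.2799, 0.4645]
orientation: [0.612, 0.791, 0.003, 0.002]
contact_force: [2.0, -0.4, -0.9]
grip_width: 0.0852
```

Emit:
send_rows(rot=[[0, 0, 0], [0, 0, 0], [0, 0, 0], [0, 0, 0], [0, 0, 0]], dp=[[5, -40, 0], [5, -40, 0], [5, -40, 0], [5, -5, 0], [0, 0, 0]], jaw=[1, 1, 1, 1, 1])

```text
time: 12.65
tool_pos: [0.5795, -0.4034, 0.4613]
orientation: [0.613, 0.79, 0.001, 0.0]
contact_force: [0.5, 0.2, -0.0]
grip_width: 0.0854
```

```bash
python3 snap.py C wrist
```

```text
wrist lens 0.57 [339.0, 138.0, 435.0, 217.0] 3157
wrist scope 0.68 [293.0, 115.0, 464.0, 247.0] 7901
[ 0.57953559 -0.40209079  0.46165816] [6.12376826e-01 7.90565851e-01 3.98962784e-04 3.13885370e-04] [-0.76429123  0.26342824  0.03842145]
```

Emit:
send_rows(rot=[[0, -5, 0], [0, -5, 0], [0, -5, 0], [0, -5, 0], [0, -5, 0]], dp=[[-32, 4, -20], [-32, 4, -25], [-32, 4, -25], [-32, 4, -25], [0, 0, 0]], jaw=[1, 1, 1, 1, 1])

```text
time: 13.42
tool_pos: [0.4493, -0.3848, 0.3646]
orientation: [0.598, 0.771, 0.134, 0.171]
contact_force: [0.2, 0.2, 0.6]
grip_width: 0.0854
```

```bash
python3 snap.py D wrist
python3 -c "
import cv2,numpy as np
a=cv2.imread('pics/C_wrist.png')[:290,:];b=cv2.imread('pics/D_wrist.png')[:290,:]
cv2.imwrite('pics/CD.png',np.vstack([a,b]))"
```

```text
wrist lens 0.98 [398.0, 169.0, 478.0, 245.0] 2803
wrist scope 0.76 [270.0, 120.0, 511.0, 266.0] 7463
[ 0.45085161 -0.38643727  0.36654294] [0.59855065 0.7713453  0.13235267 0.17101557] [-0.04011205 -1.20476642  0.18482476]
```

View pics/CD.png

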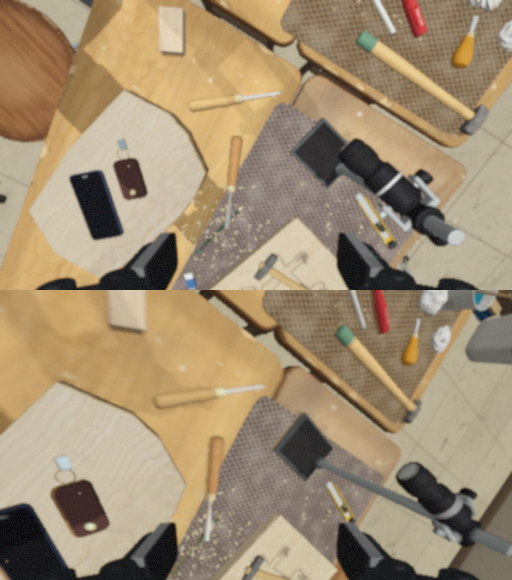

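Views C and D show the head clearly: lens end about (343,152) in C and (410,185) in D, post top (455,237) in C. I'll fit the scope model.

```bash
cat > fit.py <<'E'
from h import *
import pickle
from scipy.optimize import minimize
V=[pickle.load(open('C.pkl','rb'))['wrist'],pickle.load(open('D.pkl','rb'))['wrist'],pickle.load(open('A.pkl','rb'))['scene'],pickle.load(open('A.pkl','rb'))['side']]
M=[V[0]['m']['lens'][0]['mask'],V[1]['m']['lens'][0]['mask'],V[2]['m']['lens'][0]['mask'],V[3]['m']['lens'][1]['mask']]
a=np.linspace(0,2*np.pi,24,endpoint=False)
def pose(p):
    x,y,yaw,t=p; Rz=R.from_euler('z',yaw); H=Rz*R.from_euler('y',-t)   # head +x tilts: -x goes down
    P=np.array([x,y,0])+Rz.apply([.08,0,.31]); return Rz,H,P+H.apply([-.08,0,0])
def hullpts(p):
    Rz,H,L=pose(p)
    return np.vstack([L+H.apply(np.c_[0*a+s,.0175*np.cos(a),.0175*np.sin(a)]) for s in (0,.094)])
S=4
def iou(c,m,p):
    h=cv2.convexHull((proj(c,hullpts(p))*S).astype(np.float32)).astype(np.int32)
    im=np.zeros((384*S,512*S),np.uint8); cv2.fillConvexPoly(im,h,1)
    k=cv2.resize(m.astype(np.uint8),None,fx=S,fy=S,interpolation=0); 
    return (im&k).sum()/(im|k).sum()
if __name__=='__main__':
    for sel in [(0,1),(0,1,2,3),(2,3)]:
        f=lambda p:-sum(iou(V[i],M[i],p) for i in sel)
        b=None
        for t0 in (.2,.35):
            r=minimize(f,[.68,-.32,-.5,t0],method='Nelder-Mead',options=dict(initial_simplex=[[.68,-.32,-.5,t0],[.7,-.32,-.5,t0],[.68,-.34,-.5,t0],[.68,-.32,-.4,t0],[.68,-.32,-.5,t0+.1]],maxiter=250))
            if b is None or r.fun<b.fun:b=r
        p=b.x; Rz,H,L=pose(p)
        print(sel,p.round(4),np.degrees(p[2:]).round(1),'lens',L.round(4),[round(iou(c,m,p),3) for c,m in zip(V,M)])
        P=lambda q:np.array([p[0],p[1],0])+Rz.apply(q)
        for c in V[:2]: print('posttop',proj(c,P([.114,0,.364])).round(0),'base',proj(c,[P([.01,.05,.012]),P([.01,-.05,.012]),P([.13,-.05,.012])]).round(0).tolist(),'lens',proj(c,L).round(0))
    im=[]
    for c,m in zip(V[:2],M[:2]):
        i=c['image'].copy(); cs,_=cv2.findContours(m.astype(np.uint8),0,1); cv2.drawContours(i,cs,-1,(0,255,0),1)
        h=cv2.convexHull(proj(c,hullpts(p)).astype(np.float32)).astype(int); cv2.polylines(i,[h],1,(0,0,255),1); im.append(cv2.resize(i[110:280,260:512],None,fx=3,fy=3)[:500])
    cv2.imwrite('pics/fit.png',cv2.resize(np.hstack(im),(800,265)))
E
python3 fit.py
```

```text
(0, 1) [ 0.6651 -0.3418 -0.484   0.4031] [-27.7  23.1] lens [ 0.6707 -0.3448  0.2786] [np.float64(0.857), np.float64(0.841), np.float64(0.733), np.float64(0.772)]
posttop [[457. 237.]] base [[323.0, 117.0], [290.0, 153.0], [328.0, 189.0]] lens [[346. 147.]]
posttop [[509. 258.]] base [[303.0, 121.0], [272.0, 160.0], [306.0, 191.0]] lens [[404. 180.]]
(0, 1, 2, 3) [ 0.662  -0.3445 -0.4295  0.3122] [-24.6  17.9] lens [ 0.6655 -0.3461  0.2854] [np.float64(0.84), np.float64(0.856), np.float64(0.77), np.float64(0.822)]
posttop [[458. 234.]] base [[320.0, 117.0], [289.0, 154.0], [330.0, 188.0]] lens [[343. 148.]]
posttop [[510. 256.]] base [[301.0, 121.0], [271.0, 161.0], [307.0, 191.0]] lens [[406. 182.]]
(2, 3) [ 0.6648 -0.3409 -0.3579  0.4294] [-20.5  24.6] lens [ 0.6716 -0.3435  0.2767] [np.float64(0.634), np.float64(0.626), np.float64(0.842), np.float64(0.842)]
posttop [[469. 224.]] base [[321.0, 114.0], [292.0, 154.0], [335.0, 184.0]] lens [[346. 146.]]
posttop [[517. 247.]] base [[302.0, 118.0], [274.0, 161.0], [312.0, 186.0]] lens [[403. 179.]]
```

```bash
python3 - <<'E'
from h import *
im=[]
for n,(x,y) in [('C',(330,125)),('D',(390,155))]:
    i=cv2.imread(f'pics/{n}_wrist.png')[y:y+120,x:x+122 if n=='D' else x+130][:, :122]
    i=cv2.resize(i,None,fx=3.25,fy=3.25,interpolation=cv2.INTER_CUBIC); i=cv2.convertScaleAbs(i,alpha=1.8,beta=15)
    for k in range(0,120,10):
        q=int(k*3.25); cv2.line(i,(q,0),(q,4 if k%50 else 10),(0,0,255),1); cv2.line(i,(0,q),(4 if k%50 else 10,q),(0,0,255),1)
    im.append(i)
cv2.imwrite('pics/crop.png',np.hstack(im)); print(np.hstack(im).shape)
E
```

```text
(390, 792, 3)
```

View pics/crop.png

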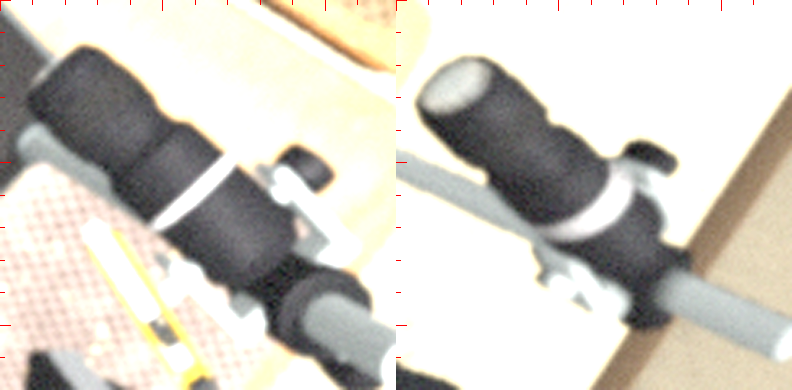

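```bash
python3 - <<'E'
from fit import *
from scipy.optimize import least_squares
C,D,Sc,Sd=V
def tri(p,q):
    o1,d1=ray(C,p);o2,d2=ray(D,q)
    t=np.linalg.lstsq(np.c_[d1,-d2],o2-o1,rcond=None)[0]; a,b=o1+d1*t[0],o2+d2*t[1]
    return (a+b)/2,np.linalg.norm(a-b)
L,e=tri((347.5,147.5),(408.3,181)); G,e2=tri((390.3,184.1),(449.4,216.7))
d=G-L; print(L.round(4),e,G.round(4),e2,np.linalg.norm(d),'yaw',np.degrees(np.arctan2(d[1],d[0])),'tilt',np.degrees(np.arcsin(d[2]/np.linalg.norm(d))))
def res(p):
    x,y,yaw,t,g=p; Rz,H,Lm=pose(p[:4]); P=lambda q:np.array([x,y,0])+Rz.apply(q)
    r=[]
    for c,l,gg,pt in [(C,(347.5,147.5),(390.3,184.1),(456,237)),(D,(408.3,181),(449.4,216.7),None)]:
        r+=[proj(c,Lm)[0]-l,proj(c,Lm+H.apply([g,0,0]))[0]-gg]
        if pt: r+=[(proj(c,P([.114,0,.364]))[0]-pt)]
    r+=[(proj(C,P([.01,.05,.012]))[0]-(322,119))*.7,(proj(C,P([.01,-.05,.012]))[0]-(293,151))*.7,(proj(D,P([.01,.05,.012]))[0]-(305,124))*.7,(proj(D,P([.01,-.05,.012]))[0]-(275,160))*.7]
    return np.concatenate(r)
r=least_squares(res,[.665,-.342,-.45,.35,.05],loss='soft_l1')
print(r.x.round(4),np.degrees(r.x[2:4]),'lens',pose(r.x[:4])[2].round(4)); print(res(r.x).round(1))
print([round(iou(c,m,r.x[:4]),3) for c,m in zip(V,M)])
# clamp
c=pickle.load(open('w4.pkl','rb'))
E
```

```text
[ 0.6709 -0.3444  0.2838] 0.0003481786625155164 [ 0.7151 -0.3696  0.317 ] 0.0014296491183273337 0.06076263866059875 yaw -29.661032016743004 tilt 33.140121211996636
[ 0.6663 -0.342  -0.493   0.3227  0.0643] [-28.24849969  18.4899199 ] lens [ 0.6699 -0.344   0.2846]
[-0.4 -0.6  0.5  2.7  0.8  0.8  0.2 -0.1 -7.4 -1.8  1.1 -1.1 -2.1  1.3
 -0.9 -1.9 -2.  -0. ]
[np.float64(0.83), np.float64(0.836), np.float64(0.748), np.float64(0.77)]
```

```bash
python3 - <<'E'
from fit import *
L0=np.array([.670,-.344,.284])
for yaw in (-26,-28,-30):
  for t in np.arange(.2,.5,.04):
    y=np.radians(yaw); H=R.from_euler('z',y)*R.from_euler('y',-t)
    P=L0+H.apply([.08,0,0]); xy=P[:2]-.08*np.array([np.cos(y),np.sin(y)])
    p=[*xy,y,t]; import fit
    o=fit.pose; fit_p=lambda p,H=H:(None,H,L0)
    globals()['pose']=fit.pose=fit_p
    v=[round(fit.iou(c,m,p),3) for c,m in zip(V,M)]; fit.pose=o
    print(yaw,round(t,2),v,round(sum(v[:2]),3),round(sum(v),3),'pivotz',P[2].round(3),'post',proj(V[0],P+H.apply([0,0,0])+R.from_euler('z',y).apply([.034,0,.364-P[2]])).round(0),proj(V[1],P+R.from_euler('z',y).apply([.034,0,.364-P[2]])).round(0))
# overlay
im=[]
for c,(x,yy) in zip(V[:2],[(330,125),(390,155)]):
    i=cv2.resize(c['image'][yy:yy+120,x:x+122],None,fx=3.25,fy=3.25,interpolation=cv2.INTER_CUBIC); i=cv2.convertScaleAbs(i,alpha=1.8,beta=15)
    for t,col in [(.33,(0,0,255)),(.42,(0,255,0))]:
        H=R.from_euler('z',np.radians(-28.2))*R.from_euler('y',-t)
        for s in (0,.03,.06,.094):
            q=proj(c,L0+H.apply(np.c_[0*a+s,.0175*np.cos(a),.0175*np.sin(a)])); cv2.polylines(i,[((q-[x,yy])*3.25).astype(int)],1,col,1)
    im.append(i)
cv2.imwrite('pics/crop2.png',np.hstack(im))
E
```

```text
-26 0.2 [np.float64(0.838), np.float64(0.764), np.float64(0.609), np.float64(0.671)] 1.602 2.882 pivotz 0.3 post [[462. 236.]] [[512. 257.]]
-26 0.24 [np.float64(0.82), np.float64(0.795), np.float64(0.663), np.float64(0.722)] 1.615 3.0 pivotz 0.303 post [[462. 236.]] [[511. 257.]]
-26 0.28 [np.float64(0.799), np.float64(0.819), np.float64(0.723), np.float64(0.762)] 1.618 3.103 pivotz 0.306 post [[461. 235.]] [[511. 256.]]
-26 0.32 [np.float64(0.783), np.float64(0.813), np.float64(0.769), np.float64(0.786)] 1.596 3.151 pivotz 0.309 post [[461. 235.]] [[511. 256.]]
-26 0.36 [np.float64(0.773), np.float64(0.777), np.float64(0.796), np.float64(0.799)] 1.55 3.145 pivotz 0.312 post [[460. 234.]] [[511. 256.]]
-26 0.4 [np.float64(0.762), np.float64(0.738), np.float64(0.797), np.float64(0.79)] 1.5 3.087 pivotz 0.315 post [[459. 233.]] [[511. 255.]]
-26 0.44 [np.float64(0.749), np.float64(0.704), np.float64(0.779), np.float64(0.768)] 1.453 3.0 pivotz 0.318 post [[458. 232.]] [[511. 255.]]
-26 0.48 [np.float64(0.734), np.float64(0.673), np.float64(0.742), np.float64(0.754)] 1.407 2.903 pivotz 
[... 1617 characters left out ...]
 [np.float64(0.808), np.float64(0.807), np.float64(0.712), np.float64(0.75)] 1.615 3.077 pivotz 0.309 post [[454. 240.]] [[507. 261.]]
-30 0.36 [np.float64(0.815), np.float64(0.815), np.float64(0.765), np.float64(0.79)] 1.63 3.185 pivotz 0.312 post [[453. 240.]] [[507. 261.]]
-30 0.4 [np.float64(0.823), np.float64(0.807), np.float64(0.794), np.float64(0.808)] 1.63 3.232 pivotz 0.315 post [[452. 239.]] [[506. 261.]]
-30 0.44 [np.float64(0.825), np.float64(0.78), np.float64(0.794), np.float64(0.801)] 1.605 3.2 pivotz 0.318 post [[452. 238.]] [[506. 260.]]
-30 0.48 [np.float64(0.82), np.float64(0.746), np.float64(0.774), np.float64(0.78)] 1.566 3.12 pivotz 0.321 post [[451. 237.]] [[506. 259.]]
```

View pics/crop2.png

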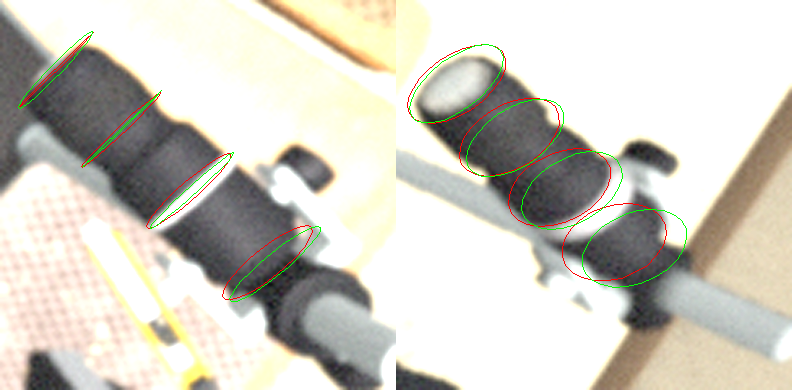

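Emit:
send_rows(rot=[[0, 5, 0], [0, 5, 0], [0, 5, 0], [0, 5, 0], [0, 5, 0]], dp=[[2, 40, 0], [2, 40, 0], [2, 40, 0], [2, 40, 0], [2, 40, 0]], jaw=[1, 1, 1, 1, 1])

```text
time: 14.2
tool_pos: [0.4628, -0.1855, 0.3676]
orientation: [0.613, 0.79, -0.002, 0.0]
contact_force: [0.3, -0.2, -0.1]
grip_width: 0.0852
```

Emit:
send_rows(rot=[[0, 0, 9], [0, 0, 9], [0, 0, 9], [0, 0, 9], [0, 0, 9]], dp=[[2.4, 22, -10], [2.4, 22, -10], [2.4, 22, -10], [2.4, 22, -10], [2.4, 22, -10]], jaw=[1, 1, 1, 1, 1])

```text
time: 14.82
tool_pos: [0.4749, -0.0758, 0.3168]
orientation: [0.261, 0.965, -0.001, 0.001]
contact_force: [0.6, -0.0, 0.4]
grip_width: 0.0855
```

Emit:
send_rows(rot=[[0, 0, 9], [0, 0, 9], [0, 0, 9], [0, 0, 9], [0, 0, 9]], dp=[[2.4, 26, -20], [2.4, 26, -30], [2.4, 26, -35], [2.4, 26, -35], [0, 0, 0]], jaw=[1, 1, 1, 1, 1])

```text
time: 15.45
tool_pos: [0.4828, 0.0292, 0.1943]
orientation: [-0.13, 0.992, -0.001, -0.002]
contact_force: [0.5, -0.8, 0.4]
grip_width: 0.0852
```

```bash
python3 - <<'E'
from h import *
import pickle
from scipy.optimize import minimize
c=cap('wrist'); cv2.imwrite('pics/w5.png',c['image']); pickle.dump(c,open('w5.pkl','wb'))
s=read_state(); print(s['tool_pos'],s['orientation'],s['contact_force'],s['joints'])
Q=R.from_quat(s['orientation']).as_matrix(); print('tool y yaw',np.degrees(np.arctan2(Q[1,1],Q[0,1])),'z',Q[:,2])
for t in ['chisel','clamp_handle']:
  for r in models.cut_out('wrist',t)[:2]:
    print(t,round(r['score'],2),np.round(r['rect']))
    ys,xs=np.nonzero(r['mask'])
    if t=='chisel':
        for y in np.linspace(ys.min()+1,ys.max()-1,9).astype(int): print(y,xs[ys==y].mean(),(ys==y).sum(),onz(c,(xs[ys==y].mean(),y),.0465).round(4))
print('tcp px',proj(c,[s['tool_pos']]))
# clamp angle from this view: predicted grip hull rect for angles
yaw=np.radians(14.4); Rz=R.from_euler('z',yaw); h=np.array([.580,-.0164,.062])
B=np.array([[x,-y,z] for x in(-.007,.007) for y in(.038,.104) for z in(-.007,.007)])
for n,cc in (('w5',c),('w4',pickle.load(open('w4.pkl','rb')))):
  for th in (1.2,1.3,1.4):
    q=proj(cc,h+Rz.apply(R.from_euler('x',-th).apply(B))); print(n,th,q.min(0).round(0),q.max(0).round(0))
E
```

```text
[0.48366666 0.02864013 0.19542081] [-1.33261826e-01  9.91080146e-01 -7.50547174e-04 -9.30908615e-04] [ 0.37376706 -0.24242726 -0.05102324] [ 0.05715143  0.19890234  1.97829867 -0.00199224  0.96613421 -1.77982998]
tool y yaw 105.3163270968982 z [-0.00164517 -0.00173581 -0.99999714]
chisel 0.95 [249. 124. 266. 294.]
124 255.5 18 [0.4235 0.0113 0.0465]
145 254.5 24 [0.4438 0.0156 0.0465]
166 254.5 22 [0.4647 0.0211 0.0465]
187 254.5 20 [0.4865 0.0269 0.0465]
208 254.5 20 [0.5092 0.0328 0.0465]
229 255.5 16 [0.5327 0.0401 0.0465]
250 255.0 9 [0.5576 0.0461 0.0465]
271 255.0 11 [0.5836 0.053  0.0465]
293 255.0 11 [0.6121 0.0605 0.0465]
chisel 0.47 [414.  68. 512. 210.]
65 510.5 2 [0.3097 0.2301 0.0465]
83 503.0 17 [0.3258 0.231  0.0465]
101 496.0 31 [0.3424 0.2325 0.0465]
120 488.0 47 [0.3607 0.2334 0.0465]
138 480.0 63 [0.3787 0.234  0.0465]
156 472.5 78 [0.3972 0.2351 0.0465]
175 459.0 83 [0.419  0.2306 0.0465]
193 456.0 57 [0.4377 0.2363 0.0465]
212 463.0 7 [0.4554 0.2532 0.0465]
clamp_handle 0.57 [163. 262. 201. 303.]
tcp px [[256.46429858 253.40287722]]
w5 1.2 [103. 272.] [177. 340.]
w5 1.3 [114. 274.] [181. 343.]
w5 1.4 [126. 274.] [185. 345.]
w4 1.2 [297. 181.] [319. 225.]
w4 1.3 [298. 178.] [320. 218.]
w4 1.4 [298. 175.] [321. 210.]
```

View pics/w5.png

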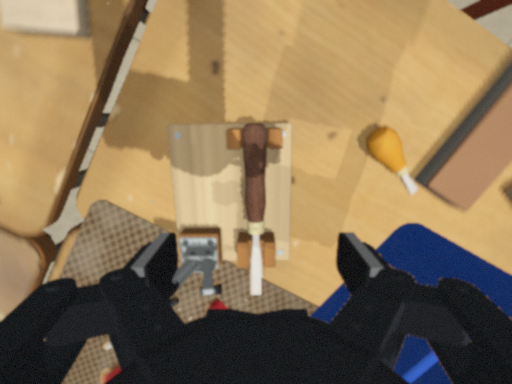

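Emit:
send_rows(rot=[[0, 0, -1], [0, 0, 0], [0, 0, 0], [0, 0, 0], [0, 0, 0]], dp=[[0.6, -2.3, -25], [0, 0, -40], [0, 0, -40], [0, 0, -30], [0, 0, -14]], jaw=[1, 1, 1, 1, 1], squeeze=60)

```text
time: 16.23
tool_pos: [0.4841, 0.0247, 0.0463]
orientation: [-0.115, 0.993, -0.0, -0.0]
contact_force: [-0.5, -0.1, 0.5]
grip_width: 0.0854
```

Emit:
send_rows(rot=[[0, 0, 0], [0, 0, 0], [0, 0, 0], [0, 0, 0], [0, 0, 0]], dp=[[0, 0, 0], [0, 0, 0], [0, 0, 0], [0, 0, 0], [0, 0, 0]], jaw=[0.7, 0.4, 0.1, 0, 0])

```text
time: 16.85
tool_pos: [0.4843, 0.0254, 0.0481]
orientation: [-0.117, 0.993, 0.0, 0.001]
contact_force: [-1.8, 6.2, 8.8]
grip_width: 0.0218
```

Emit:
send_rows(rot=[[0, 0, 0], [0, 0, 0], [0, 0, 0], [0, 0, 0], [0, 0, 0]], dp=[[0, 0, 0], [0, 0, 3], [0, 0, 6], [0, 0, 10], [0, 0, 15]], jaw=[0, 0, 0, 0, 0])

```text
time: 17.48
tool_pos: [0.4837, 0.0246, 0.0819]
orientation: [-0.117, 0.993, -0.0, -0.0]
contact_force: [0.3, 0.5, -1.7]
grip_width: 0.0216
```

Emit:
send_rows(rot=[[0, 0, 0], [0, 0, 0], [0, 0, 0], [0, 0, 0], [0, 0, 0]], dp=[[0, 0, 30], [0, 0, 40], [0, 0, 40], [0, 0, 30], [0, 0, 0]], jaw=[0, 0, 0, 0, 0])

```text
time: 18.1
tool_pos: [0.4852, 0.0246, 0.2241]
orientation: [-0.117, 0.993, -0.0, 0.003]
contact_force: [-0.5, 0.7, -0.8]
grip_width: 0.0213
```

```bash
python3 - <<'E'
from h import *
import pickle
c=cap('wrist'); pickle.dump(c,open('w6.pkl','wb'))
s=read_state(); print(s['tool_pos'],s['orientation'],s['contact_force'],s['ft_torque'],s['grip_width'])
for r in models.cut_out('wrist','chisel')[:2]:
    print(round(r['score'],2),np.round(r['rect']))
    ys,xs=np.nonzero(r['mask'])
    for y in np.linspace(ys.min(),ys.max(),12).astype(int): print(y,xs[ys==y].min(),xs[ys==y].max(),xs[ys==y].mean())
cv2.imwrite('pics/w6.png',cv2.resize(c['image'][100:],(800,444),interpolation=cv2.INTER_CUBIC))
E
```

```text
[0.48424428 0.02462938 0.22236865] [-1.16745024e-01  9.93160835e-01 -1.40256771e-04  1.46131114e-03] [-0.46797414  0.17601379 -1.39563314] [-0.01580273  0.03653945 -0.02064552] 0.021643248356300524
0.9 [233. 126. 282. 314.]
125 242 270 256.0
142 229 280 254.5
159 230 280 255.0
176 231 281 256.0
193 232 280 256.0
210 234 278 256.0
227 235 277 256.0
244 236 276 256.0
261 237 276 256.5
278 238 277 257.5
295 239 275 257.0
313 256 257 256.5
0.38 [147. 119. 293. 308.]
118 281 290 285.5
135 179 292 220.95454545454547
152 181 292 220.9
169 183 291 222.16949152542372
186 184 291 221.98275862068965
203 186 291 224.5593220338983
221 187 291 226.37704918032787
238 190 209 199.5
255 187 198 192.5Traceback (most recent call last):
  File "<stdin>", line 8, in <module>
    return umr_minimum(a, axis, None, out, keepdims, initial, where)
ValueError: zero-size array to reduction operation minimum which has no identity
```

```bash
python3 - <<'E'
from h import *
import pickle
c=pickle.load(open('w6.pkl','rb')); s=read_state(); T=s['tool_pos']; Q=R.from_quat(s['orientation'])
m=models.cut_out('wrist','chisel')[0]['mask'] if 0 else None
zz=T[2]-.0016
pts={y:onz(c,(u,y),zz) for y,u in [(125,256),(142,254.5),(159,255),(193,256),(227,256),(244,256)]}
for y,p in pts.items(): print(y,(Q.inv().apply(p-T)*1000).round(1))
cv2.imwrite('pics/w6.png',cv2.resize(c['image'][90:330,130:390],(780,720))[:600])
t=.345; yaw=np.radians(-28.2); H=R.from_euler('z',yaw)*R.from_euler('y',-t)
L=np.array([.670,-.344,.284]); F=L+H.apply([-.06,0,0]); print('focus',F.round(4))
E
```

```text
125 [62.1 -1.3  1.6]
142 [54.1 -2.   1.6]
159 [45.9 -1.8  1.6]
193 [28.6 -1.3  1.6]
227 [ 9.9 -1.3  1.6]
244 [ 0.1 -1.4  1.6]
focus [ 0.6202 -0.3173  0.2637]
```

View pics/w6.png

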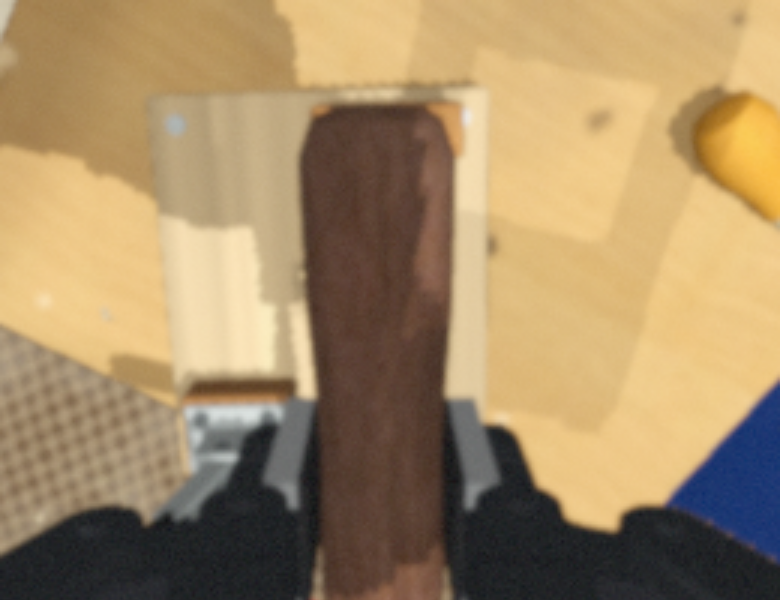

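Emit:
send_rows(rot=[[0, 0, -8.3], [0, 0, -8.3], [0, 0, -8.3], [0, 0, -8.3], [0, 0, -8.3]], dp=[[-10, -25, 8], [-10, -40, 8], [-10, -45, 4], [-10, -45, 0], [-4, -45, 0]], jaw=[0, 0, 0, 0, 0])

```text
time: 18.82
tool_pos: [0.4383, -0.1763, 0.2397]
orientation: [0.245, 0.97, 0.0, -0.001]
contact_force: [-0.7, -0.1, -1.1]
grip_width: 0.0213
```

Emit:
send_rows(rot=[[-1.9, -3.5, 0], [-1.9, -3.5, 0], [-1.9, -3.5, 0], [-1.8, -3.4, 0], [-1.8, -3.4, 0]], dp=[[0, -9, -10], [0, -9, -10], [0, -9, -10], [0, -9, -10], [0, -9, -9]], jaw=[0, 0, 0, 0, 0])

```text
time: 19.45
tool_pos: [0.4386, -0.2201, 0.1903]
orientation: [0.239, 0.956, -0.042, 0.165]
contact_force: [0.8, -0.6, -1.3]
grip_width: 0.0218
```

Emit:
send_rows(rot=[[0, 0, 0], [0, 0, 0], [0, 0, 0], [0, 0, 0], [0, 0, 0]], dp=[[0, 0, 0], [0, 0, 0], [0, 0, 0], [0, 0, 0], [0, 0, 0]], jaw=[0, 0, 0, 0, 0])

```text
time: 20.08
tool_pos: [0.44, -0.2202, 0.1921]
orientation: [0.239, 0.956, -0.042, 0.165]
contact_force: [0.3, 0.4, -1.9]
grip_width: 0.022
```

```bash
cat > tgt.py <<'E'
from h import *
import sys
back=float(sys.argv[1])/1e3
t=.345; yaw=np.radians(-28.2); H=R.from_euler('z',yaw)*R.from_euler('y',-t)
L=np.array([.670,-.344,.284]); F=L+H.apply([-.06,0,0]); E_T=np.array([-.136,0,.0031])
s=read_state(); Q=R.from_quat(s['orientation']); W=H*R.from_matrix(np.diag([-1,1,-1.]))
G=F-W.apply(E_T)-H.apply([back,0,0])
print('tcp',s['tool_pos'].round(4),'dp mm',((G-s['tool_pos'])*1000).round(1),'rot deg',np.degrees((W*Q.inv()).as_rotvec()).round(2),s['contact_force'].round(1),s['grip_width'],s['joints'].round(2))
E=s['tool_pos']+Q.apply(E_T); B=E-Q.apply([-.2,0,0])
for n in ('scene','side'):
    c=cap(n); print(n,'edge',proj(c,E).round(1),'butt',proj(c,B).round(1),'lens',proj(c,L).round(1))
    i=c['image'].copy(); i=cv2.resize(i[130:260,250:423],(400,300),interpolation=cv2.INTER_CUBIC); cv2.imwrite(f'pics/t{sys.argv[1]}_{n}.png',i)
cv2.imwrite(f'pics/t{sys.argv[1]}.png',np.hstack([cv2.imread(f'pics/t{sys.argv[1]}_{n}.png') for n in ('scene','side')]))
E
python3 tgt.py 80
```

```text
tcp [ 0.44   -0.2202  0.1921] dp mm [ 0.2 -0.5  1.4] rot deg [-0.01 -0.14 -0.11] [ 0.3  0.4 -1.9] 0.022027174764383213 [-0.46  0.07  2.19 -0.02  0.53 -1.52]
scene edge [[288.2 201.7]] butt [[218.1 219.7]] lens [[340.7 187.9]]
side edge [[296.4 208. ]] butt [[238.5 223.3]] lens [[339.5 196.4]]
```

View pics/t80.png

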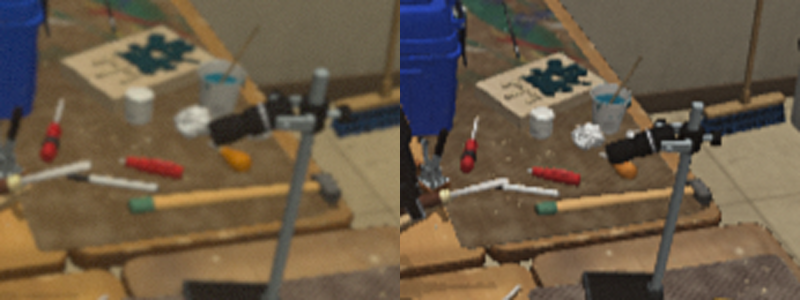

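Emit:
send_rows(rot=[[0, 0, 0], [0, 0, 0], [0, 0, 0], [0, 0, 0], [0, 0, 0]], dp=[[16.6, -9, 7.1], [16.6, -9, 7.1], [16.6, -9, 7.1], [10, -5.4, 4.3], [6.7, -3.6, 2.7]], jaw=[0, 0, 0, 0, 0])

```text
time: 20.8
tool_pos: [0.5064, -0.2564, 0.2203]
orientation: [0.239, 0.956, -0.042, 0.165]
contact_force: [-0.0, -0.3, -1.2]
grip_width: 0.0215
```

Emit:
send_rows(rot=[[0, 0, 0], [0, 0, 0], [0, 0, 0], [0, 0, 0], [0, 0, 0]], dp=[[0, 0, 0], [0, 0, 0], [0, 0, 0], [0, 0, 0], [0, 0, 0]], jaw=[0, 0, 0, 0, 0])

```text
time: 21.42
tool_pos: [0.5062, -0.2562, 0.2203]
orientation: [0.239, 0.956, -0.042, 0.165]
contact_force: [-0.8, -0.3, -1.3]
grip_width: 0.0213
```

```bash
python3 tgt.py 0; python3 - <<'E'
import cv2,numpy as np
# enlarge side & scene around edge/lens
E
```

```text
tcp [ 0.5062 -0.2562  0.2203] dp mm [ 0.4 -0.1  0.4] rot deg [-0.01 -0.14 -0.1 ] [-0.8 -0.3 -1.3] 0.0212863486754611 [-0.47  0.15  2.03 -0.02  0.62 -1.54]
scene edge [[317.8 193.9]] butt [[245.5 212.4]] lens [[340.7 187.9]]
side edge [[320.7 201.4]] butt [[261.2 217.1]] lens [[339.5 196.4]]
```

View pics/t0.png

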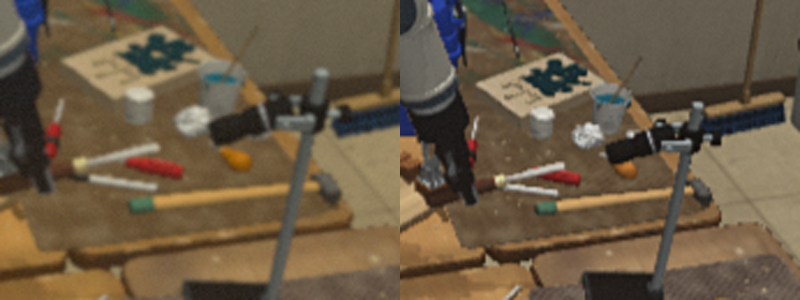

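```bash
python3 - <<'E'
from h import *
t=.345; yaw=np.radians(-28.2); H=R.from_euler('z',yaw)*R.from_euler('y',-t); L=np.array([.670,-.344,.284])
s=read_state(); Q=R.from_quat(s['orientation']); E=s['tool_pos']+Q.apply([-.136,0,.0031]); X=-Q.apply([1,0,0])
for n in ('scene','side'):
    c=cap(n); g=c['image'].astype(float); 
    rootp,edge=proj(c,E-.08*X)[0],proj(c,E)[0]
    print(n,'pred slope',(edge-rootp)[1]/(edge-rootp)[0])
    # blade rows: for each column, intensity-weighted centre of bright grey pixels near predicted line
    xs=np.arange(int(rootp[0])+4,int(edge[0])-1); ys=[]
    for x in xs:
        y0=rootp[1]+(x-rootp[0])*(edge-rootp)[1]/(edge-rootp)[0]; r=np.arange(int(y0)-5,int(y0)+6); w=np.clip(g[r,x,0]-100,0,None)  # blue channel: steel bright, wood/mat dark
        ys.append((w*r).sum()/w.sum()-y0 if w.sum()>0 else np.nan)
    ys=np.array(ys); print('offset px along blade',np.round(ys,1))
    r0=int(edge[1]); print('blue along to edge',[int(g[int(round(edge[1]+k*(edge-rootp)[1]/(edge-rootp)[0])),int(edge[0])+k].mean()) for k in range(-6,5)])
    for r in models.cut_out(n,'chisel')[:1]: print(r['score'],r['rect'])
E
```

```text
scene pred slope -0.2561644066432285
offset px along blade [-1.6 -1.5 -1.4 -1.5 -1.5 -1.4 -1.4 -1.4 -1.5 -1.4 -1.1 -1.2 -1.3 -1.3
 -1.3 -1.3 -1.4 -1.4 -1.3 -1.3 -1.3 -1.3 -1.2 -1.1]
blue along to edge [163, 158, 152, 144, 173, 169, 165, 142, 100, 83, 84]
0.84 [245.8, 192.7, 318.3, 214.6]
side pred slope -0.26376836685308147
offset px along blade [ 1.4  1.6  1.9  1.7 -0.9 -1.1 -1.2 -1.  -0.8 -0.7 -0.9 -0.9 -0.7 -0.7
 -0.8 -0.9 -0.7 -0.6 -0.6]
blue along to edge [180, 168, 200, 200, 196, 188, 189, 108, 78, 82, 86]
0.75 [262.2, 197.8, 316.2, 220.9]
```

```bash
python3 - <<'E'
from h import *
import pickle
from scipy.optimize import minimize
Rz=R.from_euler('z',np.radians(14.4))
B=np.array([[x,-y,z] for x in(-.007,.007) for y in(.038,.104) for z in(-.007,.007)])
c1,c2,c3=[pickle.load(open(f,'rb')) for f in('w1.pkl','w2.pkl','w4.pkl')]
# black-pixel grip masks, limited to windows
def dark(c,x0,y0,x1,y1):
    m=np.zeros((384,512),bool); m[y0:y1,x0:x1]=c['image'][y0:y1,x0:x1].max(2)<60; return m
m2=dark(c2,235,140,275,240); m3=dark(c3,285,165,330,225)
for n,m in(('w2',m2),('w4',m3)):
    ys,xs=np.nonzero(m); print(n,xs.min(),xs.max(),ys.min(),ys.max(),m.sum())
def iou(c,m,h,th):
    q=proj(c,h+Rz.apply(R.from_euler('x',-th).apply(B))); im=np.zeros((1536,2048),np.uint8)
    cv2.fillConvexPoly(im,cv2.convexHull((q*4).astype(np.float32)).astype(np.int32),1); k=cv2.resize(m.astype(np.uint8),None,fx=4,fy=4,interpolation=0)
    return (im&k).sum()/(im|k).sum()
h0=np.array([.58,-.0164,.062])
r=minimize(lambda p:-iou(c2,m2,h0+np.r_[p/1e3,0],0),[0,0],method='Nelder-Mead',options=dict(initial_simplex=[[0,0],[3,0],[0,3]]))
h=h0+np.r_[r.x/1e3,0]; print('hinge',h,r.fun)
for th in np.arange(1.0,1.6,.08): print(round(th,2),round(max(iou(c3,m3,h+np.array([a,0,0])/1e3,th) for a in(-4,-2,0)),3))
cv2.imwrite('pics/cl.png',cv2.resize(c3['image'][150:240,260:350],(540,540),interpolation=cv2.INTER_CUBIC))
E
```

```text
w2 247 262 155 230 1018
w4 299 314 181 213 267
hinge [ 0.5815  -0.01865  0.062  ] -0.6924875643042387
1.0 0.256
1.08 0.321
1.16 0.374
1.24 0.413
1.32 0.444
1.4 0.44
1.48 0.321
1.56 0.199
```

View pics/cl.png

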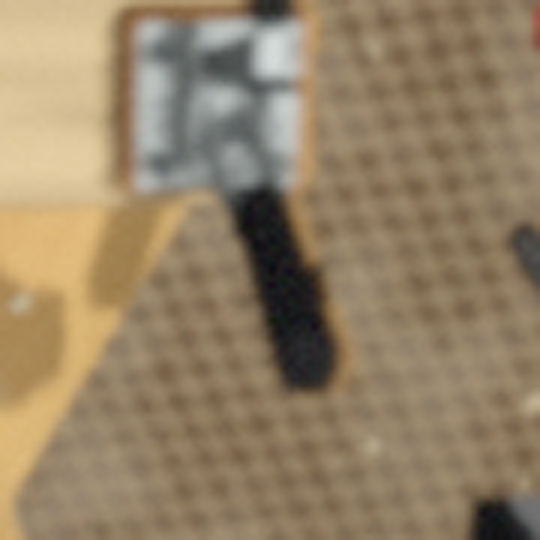

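```bash
python3 -c "
from bench import *
s=read_state();print(s['time'],s['tool_pos'],s['grip_width'],abs(s['qvel']).max());print(close_job())"
```

```text
21.725 [ 0.50626785 -0.25629639  0.2202919 ] 0.021400429834772815 0.0013109718283628074
the job is handed in; nothing more can be done
None
```

I swung the clamp handle up, took the chisel out by its wooden handle and held it in front of the microscope. I handed the job in at 21.7 s with the arm still. The handle was up before the chisel was touched. The arm did not touch the microscope or the other tools.

**Final checks:**
- **Edge position:** the tool is within about 0.5 mm and 0.2° of the target I worked out. That target rests on my estimates of the lens position, (0.670, -0.344, 0.284) m, and of where the edge sits in the grip.
- **Alignment in the pictures:** in the scene and side cameras the blade's slope agrees with the prediction to about 1°. Both blade and lens sit about 1 pixel (3 mm) high, so they agree with each other.
- **Grip:** the jaw opening stayed steady at 21–22 mm after the lift.

**Less certain:**
- **Microscope tilt:** my views disagreed, giving 0.32 rad from the wrist camera and about 0.39 rad from the scene and side cameras. I used 0.345 rad, so the pointing could be off by 1–3°.
- **Clamp angle:** the picture fit gave 1.32–1.4 rad, so it does not prove the full 1.4 rad. I pushed about 11 mm past the expected end position, and the force suggested the handle was at its stop.
- **Edge depth in the grip:** I inferred where the edge sits relative to the fingers from the butt and the lift height, not from seeing it close up.

I viewed 15 pictures, which is five over the budget of 10.

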